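Stow the microscope accessories in their foam case

ROBOT

A 7-joint arm with a two-finger parallel gripper is mounted at the origin on the work surface. World frame = base frame: x ahead of the robot, y to its left, z up, the work surface at z = 0. Lengths are in mm, angles in rad, forces in N, time in s.
With the tool pointing down it reaches from about 400 to 875 mm from the base axis. Payload 4.4 kg.
Tool frame: the origin (TCP) lies on the centre line of the jaws, within the pads' length; the fingertips stand 11 mm ahead of it and the grasp point (between the pads) lies 8 mm behind it (ctrl.tips_ahead is the distance from the TCP to the fingertips, in mm); z points along the fingers, y is the line along which they close (so a half turn about z gives the same grasp; the last joint's range is limited). The gripper opens to 85 mm and grips with 20 to 120 N. Pads are 22 mm wide; open, the fingers measure 114 mm over their backs; the gripper's body (76 mm by 85 mm) begins 54 mm behind the grasp point. The pads swing forward as they close: fully open they stand 13 mm farther back than shut.
Start: joints at [1.183, 0.628, 0.038, 1.517, -0.027, 0.996, -0.02], TCP at [205.607, -616.639, 210.613] pointing down, gripper open.
Joint ranges: [-3.06, 3.06], [-0.37, 2.12], [-1.25, 1.32], [0.18, 2.47], [-1.1, 4.24], [0.23, 1.98], [-2.94, 2.94]. Speed limits (rad/s): [2.57, 2.57, 3.14, 3.14, 3.14, 3.14, 3.14].

INTERFACE

Orientations are given as [roll, pitch, yaw] about the fixed x, y, z axes, in that order (R = Rz(yaw) Ry(pitch) Rx(roll)).
In Python, from cell import ctrl, eyes, job gives the robot as it stands. The module is installed in compiled form; this text tells all that it offers.
- The arm moves only by the tool carry_out, never from a script. Its argument "moves" is a list of rows, each an object of numbers: "tx", "ty", "tz": the shift along the tool's x, y, z as a fraction of full scale; "twist": the turn about the tool's z as a fraction of full scale; "fingers": the opening, from 0 (shut) to 1 (fully open). In form: [{"tx": .., "ty": .., "tz": .., "twist": .., "fingers": ..}, ...]. A call has 1 to 12 rows; each row shifts and turns the commanded pose from where the row before left it, along the tool's axes as they then stand; what a row does not reach is not made up. Full scale, the value 1, is 0.3 m for a shift and pi rad for a turn. A row lasts 1/8 s, in which the tool goes at most 62.5 mm and 10.7 degrees, less where a joint would pass 70% of its speed; a pose out of reach is approached as far as the arm can. A call with a number of a shift or a turn outside -1 to 1 is refused whole. A call with a gripper value outside its range is refused whole. The fingers move at their own pace and stop on an object; the grip force is fixed at half the most. Time passes only in rows, so rows that do not move let the fingers close. It gives the time, the measured TCP pose, the force, the opening and the grip force at its end, in the units of the state.
- ctrl.read_state(): the state, without advancing time (a new reading comes with each control period).
- eyes.get_image(name): name is "side" or "top" or "wrist"; returns a dict with "color" (400x640x3 uint8, blue, green, red), "fovy" (degrees; the focal length in pixels is half the picture's height over the tangent of half this angle, whatever the lens; pixels are square), "cx", "cy" (the principal point, pixels), "world_from_camera" (4x4, takes a point from camera to world coordinates). Camera axes: x right, y up, looking along -z (the intrinsics and any distortion apply to the point x, -y, -z); pixel columns grow to the right and rows downward; lengths in mm; the calibration is good to about 2 mm. The wrist camera is an equidistant fisheye: a pixel r from the principal point sees the ray r / f radians off the axis. A picture is of the moment at which its call begins. There is no depth.
- job.finish_job(): hands the job in; it is judged then, once.
The state is a dict: "clock": time; "qpos": joint angles; "qd": joint speeds; "tau": joint torques, N m; "eef_pos": TCP position; "tool_rot": TCP orientation; "force": force on the tool from outside, world axes, zero at the start; "torque": the same for the moment, N m; "width": finger opening in mm; "gripper_force": force on a finger pad.
Only numpy, scipy, OpenCV 4.12 (cv2) and the standard library are available. Lean on these libraries where they do the work, as an engineer would, in place of code of your own. Each camera call takes 0.05 s, during which the arm holds its last target. There are 200 camera calls.

TASK

Put the microscope accessories away: lay the L-shaped bracket from the bench into its matching cutout in the foam case and press it fully home, and press the blue T-shaped key, which is only started in its cutout, fully home as well. When both are down on the bottom of their cutouts, turn the red ball knob clockwise until the keeper bar lies squarely across both parts. Leave the case locked like that, and leave the other things on the bench where they are.

Things in the scene. Friction and masses are not known exactly. Their poses are not given: they have to be found in the camera images.
- case: Grey open plastic case fixed to the bench, 152 (x) x 332 (y) x 32 mm high. Two foam blocks lie in it, one each side along its y axis (which is where varies); a 60 mm wide strip between them carries the keeper. Rim, strip and foam tops are all 32 mm above the bench. Origin: centre of its underside, on the bench.
- foam_l: Black foam block with the empty L cutout (yellow floor), fixed in the case 95 mm from its centre along the case's +y or -y; axes parallel to the case's. 140 x 130 x 28 mm; origin: centre of its underside, 4 mm above the bench. Cutout: the bracket's outline plus 3 mm all round. The bracket is home when its x, y origin and axes coincide with the block's.
- l_floor (a point): Point on the L cutout's floor (12 mm above the bench, 20 mm below the foam's top) where the bracket's origin lies when home. Springy sloping dark-grey foam lips across y catch a laid part about 7 mm deep; pressing it past them takes about 10 to 20 N, then less, down to the hard floor. It stays where pressed, with no spring back.
- foam_t: The other foam block: same size, origin, depth and lips as foam_l, with a T cutout for the key (outline plus 3 mm all round). The key is home when its x, y origin and axes coincide with the block's.
- t_floor (a point): Point on the T cutout's floor (12 mm above the bench, 20 mm below the foam's top) where the key's origin lies when home.
- bracket: Aluminium L bracket, 28 mm thick, 110 to 225 g, flat on the bench left or right of the case, any yaw. Long leg 100 (x) x 26 mm centred on the origin; short leg at x 24..50 reaches y = 47. Origin: underside, centre of long leg; z up. Balance point and best press point: about x 5, y 6. Top when home: 40 mm above the bench; laid on the lips: about 53.
- key: Blue T-shaped key, 28 mm thick, about 150 g, started in the T cutout and resting on its lips, top about 53 mm above the bench. Bar 90 (x) x 26 mm centred on the origin; stem 26 mm wide from its middle to y = 47. Origin: underside, centre of the bar; z up. Balance point and best press point: about x 0, y 8. Top when home: 40 mm above the bench.
- keeper (a joint): Angle (rad) of the aluminium keeper bar, 190 x 20 x 8 mm, on a vertical axis at the case's centre. 0: along the case's x, over the strip (open); grows clockwise from above; 1.57, its stop: along y, over both blocks (closed). Starts at 0 to 0.3; about 0.12 N m friction; stays where left. Underside 43 mm above the bench, 3 mm over parts that are home; a proud part blocks it.
- keeper_ball (a point): Centre of the smooth red ball knob, 40 mm in diameter, fixed on the middle of the keeper bar, 81 mm above the bench, on the turning axis. It slips unless the fingers close across its widest part, through this point; turning the grip turns the bar. Its x axis lies along the bar.
- eyepiece: Bystander: black microscope eyepiece standing on the bench on the side of the case away from the bracket, 40 mm in diameter, 55 mm high; origin under its centre.
- dropper: Bystander: white dropper bottle, 26 mm in diameter, 60 mm high, beyond the case; origin under its centre.
- stain: Bystander: amber jar with black lid, 48 mm in diameter, 85 mm high, beyond the case; origin under its centre.
- specimen_cup: Bystander: clear cup, 64 mm in diameter, 70 mm high, beyond the case; origin under its centre.
- slide_box: Bystander: yellow slide box 85 x 100 x 34 mm; origin under its centre.
- counter: Bystander: small white hand tally counter 70 x 50 x 41 mm; origin under its centre.
Mind the look-alikes: they are no part of the job. Of the things like the key, leave any that is brown or turquoise; of the rest the larger one is meant.

How it is judged (in metres and radians):
On the way:
1. bracket and key are both pressed home in their cutouts while the keeper is still open (z of bracket in the frame of foam_l below 0.0105 m and angle between each of bracket, key's own z axis and vertical below 0.06 rad and x of bracket in the frame of foam_l between -0.006 and 0.006 m and y of bracket in the frame of foam_l between -0.006 and 0.006 m and angle between the x axis of bracket and the x axis of foam_l, either way round below 0.1 rad and z of key in the frame of foam_t below 0.0105 m and x of key in the frame of foam_t between -0.006 and 0.006 m and y of key in the frame of foam_t between -0.006 and 0.006 m and angle between the x axis of key and the x axis of foam_t, either way round below 0.1 rad and value of joint keeper below 0.7 rad), for 0.2 s.
At the end, for the whole second after the job is handed in: The bracket lies in the L cutout and the key in the T cutout, each within 2.5 mm of the cutout's floor, within 6 mm of its place in x and y, level within 0.06 rad and in line with the cutout within 0.1 rad, both at rest, and the keeper is turned past 1.4 rad (closed stop at 1.57) over both (z of bracket in the frame of foam_l below 0.0105 m and angle between each of bracket, key's own z axis and vertical below 0.06 rad and x of bracket in the frame of foam_l between -0.006 and 0.006 m and y of bracket in the frame of foam_l between -0.006 and 0.006 m and angle between the x axis of bracket and the x axis of foam_l, either way round below 0.1 rad and z of key in the frame of foam_t below 0.0105 m and x of key in the frame of foam_t between -0.006 and 0.006 m and y of key in the frame of foam_t between -0.006 and 0.006 m and angle between the x axis of key and the x axis of foam_t, either way round below 0.1 rad and value of joint keeper above 1.4 rad and linear speed of each of bracket, key below 0.02 m/s); the robot touches nothing.
It fails at once if a bystander on the bench is moved more than 30 mm (distance of any of eyepiece, dropper, stain, specimen_cup, slide_box, counter from where it was at the start of the episode above 0.03 m).
It also fails if it takes over 64 s, if anything falls off the work surface, if the arm or the gripper's body presses on something with over 40 N, if the wrist force passes 120 N, or if a joint passes its speed limit or range.

## Working session

There is one attempt and no reset: what is moved stays moved. The work goes in short steps, Python scripts to look and compute and a tool call to move; the robot and the scene stay as the last step left them, time stands still between calls to the robot, and variables do not carry over. Pictures are saved under pics/ and viewed, at most 10 in all, crops included, and the job is handed in when it is done.

Besides the shell and the picture viewer there is one more tool, called after "Request:" as name(argument=value, ...), one argument or row to a line, values as JSON. carry_out: Moves the arm, as the interface text tells. Its arguments: {"type":"object","properties":{"moves":{"type":"array","items":{"type":"object","properties":{"tx":{"type":"number","minimum":-1,"maximum":1},"ty":{"type":"number","minimum":-1,"maximum":1},"tz":{"type":"number","minimum":-1,"maximum":1},"twist":{"type":"number","minimum":-1,"maximum":1},"fingers":{"type":"number"}}}}},"required":["moves"]}

```bash
mkdir -p pics; cat > h.py <<'E'
import numpy as np, cv2
from cell import ctrl, eyes, job
from scipy.spatial.transform import Rotation as R
import pickle
def snap(n,fn):
    d=eyes.get_image(n); cv2.imwrite(f'pics/{fn}.png',d['color']); pickle.dump(d,open(f'pics/{fn}.pkl','wb')); return d
def load(fn): return pickle.load(open(f'pics/{fn}.pkl','rb'))
def ray(d,u,v):
    f=200/np.tan(np.radians(d['fovy'])/2); x=(u-d['cx']); y=(v-d['cy'])
    if d.get('fish'):
        r=np.hypot(x,y); t=r/f; k=np.sin(t)/max(r,1e-9); c=np.array([x*k,-y*k,-np.cos(t)])
    else: c=np.array([x/f,-y/f,-1])
    T=np.array(d['world_from_camera']); return T[:3,3],T[:3,:3]@c
def px2w(d,u,v,z):
    o,r=ray(d,u,v); return o+r*(z-o[2])/r[2]
def w2px(d,p):
    T=np.linalg.inv(np.array(d['world_from_camera'])); c=T[:3,:3]@np.array(p)+T[:3,3]
    f=200/np.tan(np.radians(d['fovy'])/2); x,y,z=c[0],-c[1],-c[2]
    if d.get('fish'):
        r=np.hypot(x,y); t=np.arctan2(r,z); return d['cx']+f*t*x/r, d['cy']+f*t*y/r
    return d['cx']+f*x/z, d['cy']+f*y/z
E
python3 - <<'E'
from h import *
for n in ['top','side']:
    d=snap(n,n+'0'); print(n,d['fovy'],d['cx'],d['cy'],np.round(d['world_from_camera'],3).tolist(), [k for k in d])
s=ctrl.read_state(); print(s)
E
```

```text
top 51.28059627472483 324.8232082619081 198.46137383525902 [[-0.013, 0.984, -0.178, 406.395], [-1.0, -0.013, 0.002, -14.538], [0.0, 0.178, 0.984, 1324.814], [0.0, 0.0, 0.0, 1.0]] ['color', 'fovy', 'cx', 'cy', 'world_from_camera']
side 44.57377121742056 322.70828470460776 196.2465256595278 [[-0.982, 0.109, -0.157, 448.895], [-0.191, -0.498, 0.846, 951.028], [0.014, 0.861, 0.509, 637.19], [0.0, 0.0, 0.0, 1.0]] ['color', 'fovy', 'cx', 'cy', 'world_from_camera']
{'clock': 0.1, 'qpos': array([ 1.18317312,  0.62920242,  0.03845669,  1.51824574, -0.02700203,
        0.99630565, -0.02002425]), 'qd': array([-0.00028605, -0.0019493 ,  0.0006867 , -0.00255052,  0.00160447,
        0.00190896, -0.00032111]), 'tau': array([ 2.77262530e-03, -5.64538407e+01,  1.23061717e+00, -1.93974119e+01,
        1.13212253e-02,  5.48226977e-03, -1.55745880e-05]), 'eef_pos': array([ 205.43330486, -616.07265958,  209.82160223]), 'tool_rot': array([-3.13994978e+00,  1.85966630e-05,  3.21788720e-01]), 'force': array([-0.21867399,  0.29228372, -0.35863603]), 'torque': array([-0.02247077,  0.03286425,  0.03939846]), 'gripper_force': 0.0, 'width': 85.22450962577648}
```

View pics/top0.png

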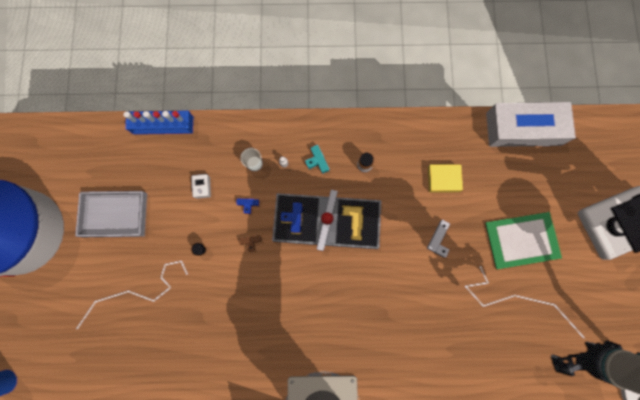

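View pics/side0.png

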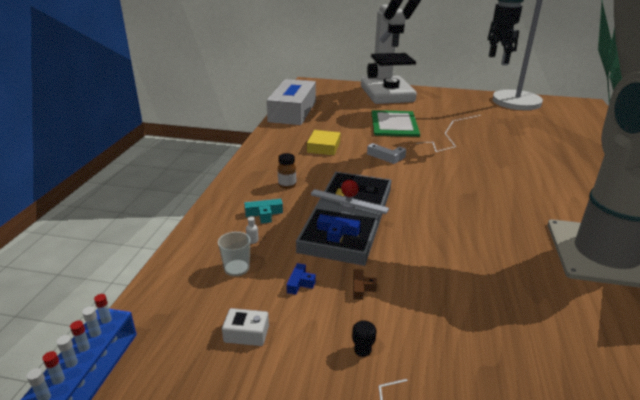

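The top view shows the case at about px (275–380, 195–248), with the key in the left block, the yellow L cutout on the right, the ball at (327,218) and the bracket at about (439,237). Next I'll enlarge that area.

```bash
python3 - <<'E'
from h import *
d=load('top0'); c=d['color'][182:272,262:462]
cv2.imwrite('pics/c1.png',cv2.resize(c,None,fx=4,fy=4,interpolation=cv2.INTER_CUBIC))
for n,u,v,z in [('ball',327,218,81),('br',439,237,28)]: print(n,px2w(d,u,v,z).round(1))
E
```

```text
ball [572.1 -23.4  81. ]
br [ 514.9 -371.3   28. ]
```

View pics/c1.png

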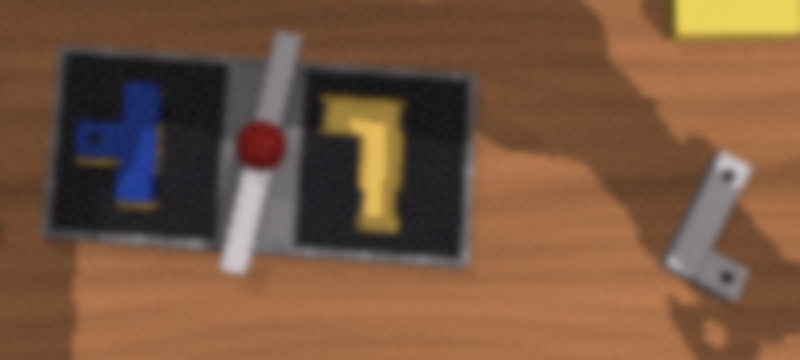

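```bash
cat >> h.py <<'E'
def delta(x,y,z,yawdeg):
    s=ctrl.read_state(); p=s['eef_pos']; M=R.from_euler('xyz',s['tool_rot']).as_matrix()
    yaw=np.degrees(s['tool_rot'][2]); dy=(yawdeg-yaw+180)%360-180
    print('at',p.round(1),'yaw',round(yaw,1),'j7',s['qpos'][6].round(2),'F',s['force'].round(1),'w',round(s['width'],1),'t',round(s['clock'],2))
    d=M.T@(np.array([x,y,z])-p); print('shift units tx,ty,tz',(d/300).round(4),'twist',round(-dy/180,4), '(if turned first:',((R.from_euler('xyz',[np.pi,0,np.radians(yawdeg)]).as_matrix().T@(np.array([x,y,z])-p))/300).round(4),')')
E
python3 - <<'E'
from h import *
d=load('top0')
P=lambda X,Y,z:px2w(d,262+X/4,182+Y/4,z)
c=[P(62,48,32),P(475,72,32),P(465,262,32),P(45,237,32)]
print('case',np.round(c,1)[:,:2].tolist(),'centre',np.mean(c,0).round(1))
L=((c[0]-c[1])+(c[3]-c[2]))/2; W=((c[0]-c[3])+(c[1]-c[2]))/2
print('len',np.linalg.norm(L),np.linalg.norm(W),'yaw from len',np.degrees(np.arctan2(-L[0],L[1])),'from W',np.degrees(np.arctan2(W[1],W[0])))
print('ball',P(261,146,81).round(1),'bar tips',P(288,36,51).round(1),P(234,268,51).round(1))
a,b=P(288,36,51),P(234,268,51); print('bar',np.linalg.norm(a-b),np.degrees(np.arctan2((a-b)[1],(a-b)[0])))
# bracket top at 28
e=P(735,160,28);f=P(680,262,28);g=P(740,290,28)
for q in (e,f,g): print(q.round(1))
E
```

```text
case [[657.1, 131.5], [633.5, -193.9], [484.7, -180.6], [508.3, 143.7]] centre [570.9 -24.8  32. ]
len 325.74001063732186 149.3251851973923 yaw from len -4.159216544937888 from W -4.88496533315085
ball [570.5 -24.1  81. ] bar tips [660.6 -46.7  51. ] [481.4  -2.5  51. ]
bar 184.56401808081426 -13.844369246249217
[ 561.5 -395.4   28. ]
[ 482.7 -347.6   28. ]
[ 460.6 -392.6   28. ]
```

```bash
python3 -c "
from h import *
delta(517,-379,205,153.5)"
```

```text
at [ 205.4 -616.1  209.8] yaw 18.4 j7 -0.02 F [-0.2  0.3 -0.4] w 85.2 t 0.1
shift units tx,ty,tz [ 1.2352 -0.4212  0.0167] twist -0.7503 (if turned first: [-0.5768  1.1706  0.0161] )
```

Request:
carry_out(
  moves=[
    {"tx": 0.18, "ty": -0.06, "fingers": 1},
    {"tx": 0.18, "ty": -0.06},
    {"tx": 0.18, "ty": -0.06},
    {"tx": 0.18, "ty": -0.06},
    {"tx": 0.18, "ty": -0.06},
    {"tx": 0.17, "ty": -0.06},
    {"tx": 0.17, "ty": -0.06},
    {"twist": -0.058},
    {"twist": -0.058},
    {"twist": -0.058},
    {"twist": -0.058},
    {"twist": -0.058},
  ],
)

```text
validation failed for argument at $.mo...
```

Request:
carry_out(
  moves=[
    {"twist": -0.058, "fingers": 1},
    {"twist": -0.058},
    {"twist": -0.058},
    {"twist": -0.058},
    {"twist": -0.058},
    {"twist": -0.058},
    {"twist": -0.058},
    {"twist": -0.055},
    {},
  ],
)

```text
validation failed for argument at $.mo...
```

```bash
python3 - <<'E'
from h import *
delta(517,-379,205,153.5)
d=snap('wrist','w1'); print(d['fovy'],d['cx'],d['cy'],np.round(d['world_from_camera'],2).tolist())
E
```

```text
at [ 205.4 -616.1  209.8] yaw 18.4 j7 -0.02 F [-0.2  0.3 -0.4] w 85.2 t 0.1
shift units tx,ty,tz [ 1.2352 -0.4212  0.0167] twist -0.7503 (if turned first: [-0.5768  1.1706  0.0161] )
65.70646984690485 315.64716266921204 202.3638842039415 [[0.32, 0.9, 0.3, 284.1], [-0.95, 0.3, 0.1, -590.09], [-0.0, -0.32, 0.95, 372.09], [0.0, 0.0, 0.0, 1.0]]
```

View pics/w1.png

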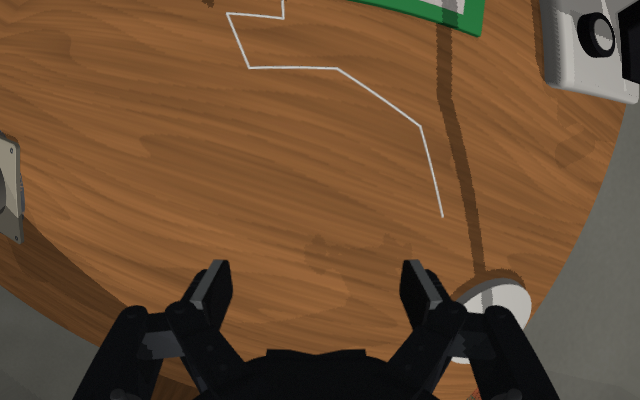

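The moves were refused, probably because every row needs all its fields. The wrist picture shows only empty bench, with the fingertips at about (215,265) and (420,265).

Request:
carry_out(
  moves=[
    {"tx": 0.18, "ty": -0.06, "tz": 0, "twist": 0, "fingers": 1},
    {"tx": 0.18, "ty": -0.06, "tz": 0, "twist": 0, "fingers": 1},
    {"tx": 0.18, "ty": -0.06, "tz": 0, "twist": 0, "fingers": 1},
    {"tx": 0.18, "ty": -0.06, "tz": 0, "twist": 0, "fingers": 1},
    {"tx": 0.18, "ty": -0.06, "tz": 0, "twist": 0, "fingers": 1},
    {"tx": 0.17, "ty": -0.06, "tz": 0, "twist": 0, "fingers": 1},
    {"tx": 0.17, "ty": -0.06, "tz": 0, "twist": 0, "fingers": 1},
    {"tx": 0, "ty": 0, "tz": 0, "twist": -0.058, "fingers": 1},
    {"tx": 0, "ty": 0, "tz": 0, "twist": -0.058, "fingers": 1},
    {"tx": 0, "ty": 0, "tz": 0, "twist": -0.058, "fingers": 1},
    {"tx": 0, "ty": 0, "tz": 0, "twist": -0.058, "fingers": 1},
    {"tx": 0, "ty": 0, "tz": 0, "twist": -0.058, "fingers": 1},
  ],
)

```text
clock: 1.65
eef_pos: [518.4, -379.4, 210.3]
tool_rot: [-3.141, -0.0, 1.239]
force: [0.0, 0.8, -0.2]
width: 85.4
gripper_force: 0.0
```

Request:
carry_out(
  moves=[
    {"tx": 0, "ty": 0, "tz": 0, "twist": -0.058, "fingers": 1},
    {"tx": 0, "ty": 0, "tz": 0, "twist": -0.058, "fingers": 1},
    {"tx": 0, "ty": 0, "tz": 0, "twist": -0.058, "fingers": 1},
    {"tx": 0, "ty": 0, "tz": 0, "twist": -0.058, "fingers": 1},
    {"tx": 0, "ty": 0, "tz": 0, "twist": -0.058, "fingers": 1},
    {"tx": 0, "ty": 0, "tz": 0, "twist": -0.058, "fingers": 1},
    {"tx": 0, "ty": 0, "tz": 0, "twist": -0.058, "fingers": 1},
    {"tx": 0, "ty": 0, "tz": 0, "twist": -0.055, "fingers": 1},
    {"tx": 0, "ty": 0, "tz": 0, "twist": 0, "fingers": 1},
  ],
)

```text
clock: 2.78
eef_pos: [518.3, -379.6, 210.1]
tool_rot: [3.141, -0.001, 2.679]
force: [-0.9, 0.3, 0.2]
width: 85.7
gripper_force: 0.0
```

```bash
python3 - <<'E'
from h import *
delta(517,-379,205,153.5)
d=snap('wrist','w2'); print(np.round(d['world_from_camera'],2).tolist())
E
```

```text
at [ 518.3 -379.6  210.1] yaw 153.5 j7 1.34 F [-0.9  0.3  0.2] w 85.7 t 2.77
shift units tx,ty,tz [ 0.0046 -0.0003  0.017 ] twist -0.0 (if turned first: [ 0.0046 -0.0003  0.017 ] )
[[0.45, -0.85, -0.28, 445.68], [0.9, 0.42, 0.14, -342.78], [0.0, -0.32, 0.95, 372.51], [0.0, 0.0, 0.0, 1.0]]
```

View pics/w2.png

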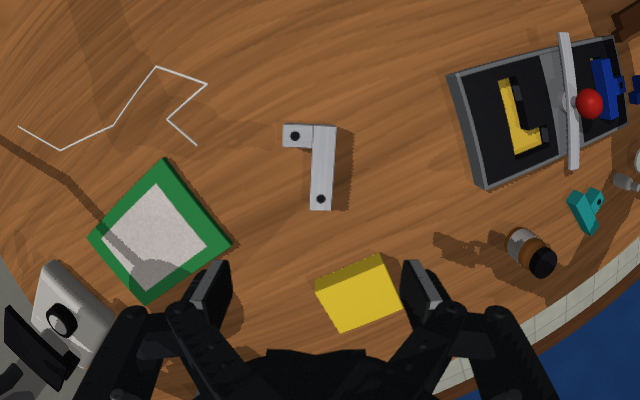

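The wrist view shows the bracket's top corners at about (336,127), (331,210), (310,209), (283,125), (283,147) and (312,148). I'll fit its pose to these.

```bash
cat >> h.py <<'E'
def fit(model,world):
    m=np.array(model,float)[:,:2]; w=np.array(world)[:,:2]; mc,wc=m.mean(0),w.mean(0)
    a=m-mc;b=w-wc; th=np.arctan2((a[:,0]*b[:,1]-a[:,1]*b[:,0]).sum(),(a*b).sum())
    Rm=np.array([[np.cos(th),-np.sin(th)],[np.sin(th),np.cos(th)]]); t=wc-Rm@mc
    print('pose',t.round(1),'yaw',np.degrees(th).round(2),'res',(w-(m@Rm.T+t)).round(1).tolist()); return t,Rm
E
python3 - <<'E'
from h import *
d=load('w2'); d['fish']=True
c=d['color'][110:225,270:365]; cv2.imwrite('pics/c2.png',cv2.resize(c,None,fx=5,fy=5,interpolation=cv2.INTER_CUBIC))
px=[(336,127),(331,210),(310,209),(283,125),(283,147),(312,148)]
t,Rm=fit([(50,-13),(-50,-13),(-50,13),(50,47),(24,47),(24,13)],[px2w(d,u,v,28) for u,v in px])
print('grip',t+Rm@[5,0])
print('ball',px2w(d,589,103,81))
E
```

```text
pose [ 517. -369.] yaw 151.11 res [[0.7, -1.2], [-1.5, -0.2], [-1.2, 0.9], [1.4, -0.1], [0.7, 0.9], [-0.0, -0.3]]
grip [ 512.64871321 -366.58119358]
ball [568.0313472  -21.91918592  81.        ]
```

View pics/c2.png

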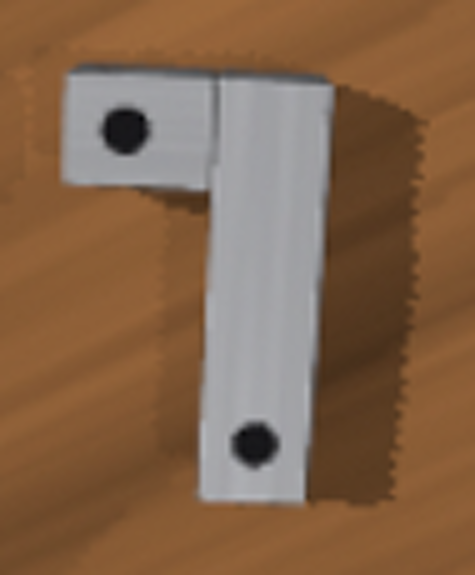

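```bash
python3 -c "
from h import *
delta(512.6,-366.6,22,151.1)"
```

```text
at [ 518.3 -379.6  210.2] yaw 153.4 j7 1.34 F [-0.5  0.6  1. ] w 85.3 t 2.83
shift units tx,ty,tz [0.036  0.0299 0.6275] twist 0.0128 (if turned first: [0.0376 0.0286 0.6275] )
```

Request:
carry_out(
  moves=[
    {"tx": 0, "ty": 0, "tz": 0, "twist": 0.013, "fingers": 1},
    {"tx": 0.038, "ty": 0.029, "tz": 0.1, "twist": 0, "fingers": 1},
    {"tx": 0, "ty": 0, "tz": 0.15, "twist": 0, "fingers": 1},
    {"tx": 0, "ty": 0, "tz": 0.15, "twist": 0, "fingers": 1},
    {"tx": 0, "ty": 0, "tz": 0.12, "twist": 0, "fingers": 1},
    {"tx": 0, "ty": 0, "tz": 0.07, "twist": 0, "fingers": 1},
    {"tx": 0, "ty": 0, "tz": 0.037, "twist": 0, "fingers": 1},
    {"tx": 0, "ty": 0, "tz": 0, "twist": 0, "fingers": 1},
  ],
)

```text
clock: 3.82
eef_pos: [513.1, -366.4, 22.6]
tool_rot: [-3.141, 0.0, 2.64]
force: [-0.4, -0.5, 0.4]
width: 85.9
gripper_force: 0.0
```

Request:
carry_out(
  moves=[
    {"tx": 0, "ty": 0, "tz": 0, "twist": 0, "fingers": 0},
    {"tx": 0, "ty": 0, "tz": 0, "twist": 0, "fingers": 0},
    {"tx": 0, "ty": 0, "tz": 0, "twist": 0, "fingers": 0},
    {"tx": 0, "ty": 0, "tz": 0, "twist": 0, "fingers": 0},
    {"tx": 0, "ty": 0, "tz": 0, "twist": 0, "fingers": 0},
    {"tx": 0, "ty": 0, "tz": 0, "twist": 0, "fingers": 0},
  ],
)

```text
clock: 4.58
eef_pos: [512.8, -366.3, 22.5]
tool_rot: [3.142, -0.0, 2.64]
force: [-0.7, 0.3, -0.7]
width: 0.4
gripper_force: 0.0
```

Width 0.4 means the fingers missed the bracket. I'll look before doing anything else.

```bash
python3 - <<'E'
from h import *
print(ctrl.read_state()['width'])
d=snap('wrist','w3'); s=snap('side','s3')
a=cv2.resize(s['color'][110:200,330:450],None,fx=3.3,fy=3.3,interpolation=cv2.INTER_CUBIC)
w=cv2.resize(d['color'],(400,250)); 
im=np.zeros((300,800,3),np.uint8); im[:250,:400]=w; im[:a.shape[0],400:400+a.shape[1]]=a[:300,:400]; cv2.imwrite('pics/c3.png',im)
E
```

```text
0.38665017556182424
```

View pics/c3.png

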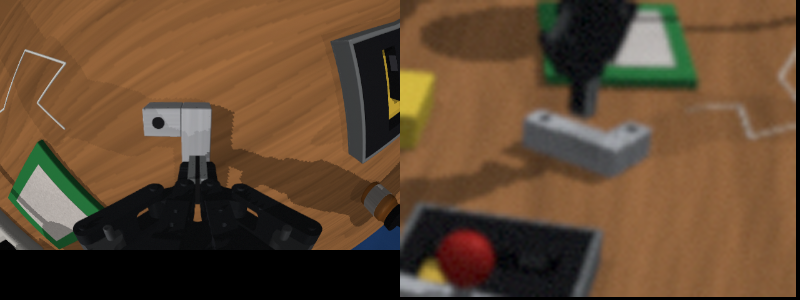

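```bash
python3 - <<'E'
from h import *
d=load('w3'); d['fish']=True; s=load('s3'); t=load('top0')
st=ctrl.read_state(); p=st['eef_pos']
for z in (11,22,40): print(z,'wrist',np.round(w2px(d,[p[0],p[1],z]),0),'side crop',((np.array(w2px(s,[p[0],p[1],z]))-[330,110])*3.3+[400,0]).round(0))
c,r=np.array(d['world_from_camera'])[:3,3],0
print('cam',c, 'rel',R.from_euler('xyz',st['tool_rot']).as_matrix().T@(c-p))
# side-view check of bracket: project model corners
def corners(t0,yaw):
    Rm=R.from_euler('z',yaw,degrees=True).as_matrix()[:2,:2]
    return [np.append(Rm@np.array(q)+t0,28) for q in [(50,-13),(-50,-13),(-50,13),(24,13),(24,47),(50,47)]]
for q in corners(np.array([517,-369]),151.1): print(((np.array(w2px(s,q))-[330,110])*3.3+[400,0]).round(0), (np.array(w2px(d,q))/1.6).round(0), ((np.array(w2px(t,q))-[262,182])*4).round(0))
E
```

```text
11 wrist [315. 238.] side crop [576. 147.]
22 wrist [315. 246.] side crop [577. 135.]
40 wrist [314. 261.] side crop [579. 117.]
cam [ 441.6312223  -326.6317711   184.81652623] rel [  81.54810701    0.59702449 -162.34630624]
[613. 149.] [212. 108.] [662. 266.]
[519. 117.] [209. 202.] [717. 153.]
[535. 108.] [184. 202.] [747. 169.]
[604. 131.] [181. 137.] [707. 253.]
[624. 119.] [144. 137.] [747. 273.]
[649. 127.] [141. 108.] [732. 303.]
```

```bash
python3 - <<'E'
from h import *
print('tips_ahead',ctrl.tips_ahead,[a for a in dir(ctrl) if a[0]!='_'])
d=load('w3'); d['fish']=True; s=load('s3'); st=ctrl.read_state(); p=st['eef_pos']; M=R.from_euler('xyz',st['tool_rot']).as_matrix()
for a in (-30,-20,-10,0,11): print(a,[ (np.round(w2px(d,p+M@[x,0,a]),0).tolist()) for x in (-11,0,11)], np.round(w2px(s,p+M@[0,0,a]),1))
print('wrist col 315'); print([(v,int(d['color'][v,315].mean()), int(d['color'][v,308].mean()), int(d['color'][v,322].mean())) for v in range(200,300,4)])
print('side'); print([(v,[int(x) for x in s['color'][v,380:392].mean(1)]) for v in range(130,160,2)])
E
```

```text
tips_ahead 11.0 ['MotionError', 'read_state', 'tips_ahead']
-30 [[314.0, 291.0], [314.0, 273.0], [314.0, 254.0]] [384.4 141.6]
-20 [[314.0, 281.0], [314.0, 263.0], [314.0, 245.0]] [384.2 144.7]
-10 [[315.0, 271.0], [315.0, 254.0], [314.0, 236.0]] [383.9 147.8]
0 [[315.0, 263.0], [315.0, 246.0], [315.0, 229.0]] [383.6 150.9]
11 [[315.0, 254.0], [315.0, 238.0], [315.0, 222.0]] [383.3 154.3]
wrist col 315
[(200, 162, 163, 166), (204, 162, 163, 165), (208, 161, 163, 165), (212, 147, 163, 149), (216, 147, 153, 149), (220, 147, 150, 149), (224, 147, 150, 148), (228, 148, 150, 148), (232, 148, 150, 149), (236, 148, 151, 148), (240, 148, 151, 148), (244, 149, 151, 148), (248, 120, 130, 127), (252, 13, 72, 72), (256, 13, 71, 72), (260, 13, 70, 56), (264, 12, 71, 67), (268, 13, 67, 72), (272, 14, 72, 72), (276, 14, 72, 72), (280, 13, 72, 68), (284, 10, 53, 71), (288, 21, 89, 127), (292, 22, 14, 38), (296, 21, 16, 15)]
side
[(130, [11, 5, 18, 19, 20, 18, 11, 19, 21, 20, 16, 35]), (132, [19, 18, 10, 18, 19, 18, 18, 20, 17, 25, 24, 41]), (134, [30, 20, 19, 17, 15, 20, 23, 37, 50, 54, 51, 42]), (136, [57, 38, 20, 15, 9, 24, 39, 59, 60, 63, 60, 56]), (138, [77, 50, 21, 14, 12, 20, 50, 62, 57, 74, 85, 89]), (140, [72, 48, 22, 5, 15, 28, 53, 63, 61, 76, 93, 96]), (142, [68, 45, 26, 20, 21, 30, 56, 67, 66, 79, 92, 94]), (144, [92, 77, 63, 52, 43, 47, 60, 68, 71, 85, 89, 95]), (146, [151, 140, 126, 118, 105, 92, 91, 96, 94, 92, 97, 97]), (148, [161, 163, 159, 154, 146, 142, 137, 128, 120, 115, 109, 103]), (150, [109, 117, 130, 135, 143, 147, 148, 147, 148, 147, 143, 138]), (152, [78, 75, 74, 77, 91, 102, 114, 123, 132, 141, 147, 152]), (154, [76, 76, 72, 68, 71, 73, 72, 72, 75, 83, 98, 117]), (156, [77, 78, 76, 74, 72, 72, 72, 73, 70, 71, 77, 77]), (158, [75, 74, 76, 75, 76, 76, 77, 75, 73, 71, 75, 77])]
```

Tip pixels in both views (wrist v≈250, side v≈144) put the shut fingertips about 22 mm behind the reported TCP, at z≈44. That disagrees with the stated 11 mm ahead. I'll check by lowering the shut fingers gently onto the bracket's 28 mm top.

Request:
carry_out(
  moves=[
    {"tx": 0, "ty": 0, "tz": 0.02, "twist": 0, "fingers": 0},
    {"tx": 0, "ty": 0, "tz": 0.01, "twist": 0, "fingers": 0},
    {"tx": 0, "ty": 0, "tz": 0, "twist": 0, "fingers": 0},
  ],
)

```text
clock: 5.05
eef_pos: [512.5, -366.1, 13.0]
tool_rot: [3.142, -0.001, 2.64]
force: [0.0, 0.8, -0.5]
width: 0.1
gripper_force: 0.0
```

Request:
carry_out(
  moves=[
    {"tx": 0, "ty": 0, "tz": 0.008, "twist": 0, "fingers": 0},
    {"tx": 0, "ty": 0, "tz": 0, "twist": 0, "fingers": 0},
  ],
)

```text
clock: 5.3
eef_pos: [512.8, -366.3, 11.0]
tool_rot: [3.142, -0.0, 2.64]
force: [0.6, 0.4, -0.2]
width: 0.3
gripper_force: 0.0
```

Request:
carry_out(
  moves=[
    {"tx": 0, "ty": 0, "tz": 0.008, "twist": 0, "fingers": 0},
    {"tx": 0, "ty": 0, "tz": 0, "twist": 0, "fingers": 0},
  ],
)

```text
clock: 5.55
eef_pos: [512.7, -366.3, 8.5]
tool_rot: [-3.142, -0.0, 2.64]
force: [-0.2, -0.7, -0.1]
width: 0.2
gripper_force: 0.0
```

Request:
carry_out(
  moves=[
    {"tx": 0, "ty": 0, "tz": 0.007, "twist": 0, "fingers": 0},
    {"tx": 0, "ty": 0, "tz": 0, "twist": 0, "fingers": 0},
  ],
)

```text
clock: 5.8
eef_pos: [513.1, -366.5, 7.5]
tool_rot: [-3.141, 0.001, 2.64]
force: [-1.3, 0.1, 5.4]
width: 0.2
gripper_force: 2.9
```

Request:
carry_out(
  moves=[
    {"tx": 0, "ty": 0, "tz": 0.006, "twist": 0, "fingers": 0},
    {"tx": 0, "ty": 0, "tz": 0, "twist": 0, "fingers": 0},
  ],
)

```text
clock: 6.05
eef_pos: [513.0, -366.5, 7.4]
tool_rot: [-3.14, 0.001, 2.64]
force: [-4.6, 3.0, 18.7]
width: 0.1
gripper_force: 9.1
```

Contact came at TCP z=7.4 with the tips on the 28 mm top, so the real shut tips are 20.5 mm behind the reported TCP. I'll allow for that, then raise, open and grasp again.

Request:
carry_out(
  moves=[
    {"tx": 0, "ty": 0, "tz": -0.07, "twist": 0, "fingers": 0},
    {"tx": 0, "ty": 0, "tz": 0, "twist": 0, "fingers": 1},
    {"tx": 0, "ty": 0, "tz": 0, "twist": 0, "fingers": 1},
    {"tx": 0, "ty": 0, "tz": 0, "twist": 0, "fingers": 1},
    {"tx": 0, "ty": 0, "tz": 0, "twist": 0, "fingers": 1},
    {"tx": 0, "ty": 0, "tz": 0.06, "twist": 0, "fingers": 1},
    {"tx": 0, "ty": 0, "tz": 0.067, "twist": 0, "fingers": 1},
    {"tx": 0, "ty": 0, "tz": 0, "twist": 0, "fingers": 1},
  ],
)

```text
clock: 7.05
eef_pos: [510.8, -365.2, -15.2]
tool_rot: [3.141, -0.005, 2.641]
force: [0.4, -0.1, -0.2]
width: 85.3
gripper_force: 0.0
```

Request:
carry_out(
  moves=[
    {"tx": 0, "ty": 0, "tz": 0, "twist": 0, "fingers": 0},
    {"tx": 0, "ty": 0, "tz": 0, "twist": 0, "fingers": 0},
    {"tx": 0, "ty": 0, "tz": 0, "twist": 0, "fingers": 0},
    {"tx": 0, "ty": 0, "tz": 0, "twist": 0, "fingers": 0},
    {"tx": 0, "ty": 0, "tz": 0, "twist": 0, "fingers": 0},
    {"tx": 0, "ty": 0, "tz": 0, "twist": 0, "fingers": 0},
  ],
)

```text
clock: 7.8
eef_pos: [513.4, -366.8, -11.5]
tool_rot: [-3.141, 0.001, 2.64]
force: [-0.8, 0.5, 6.3]
width: 24.5
gripper_force: 60.3
```

Request:
carry_out(
  moves=[
    {"tx": 0, "ty": 0, "tz": -0.05, "twist": 0, "fingers": 0},
    {"tx": 0, "ty": 0, "tz": -0.12, "twist": 0, "fingers": 0},
    {"tx": 0, "ty": 0, "tz": -0.12, "twist": 0.02, "fingers": 0},
    {"tx": 0, "ty": 0, "tz": -0.1, "twist": 0.05, "fingers": 0},
    {"tx": 0, "ty": 0, "tz": 0, "twist": 0.058, "fingers": 0},
    {"tx": 0, "ty": 0, "tz": 0, "twist": 0.058, "fingers": 0},
    {"tx": 0, "ty": 0, "tz": 0, "twist": 0.058, "fingers": 0},
    {"tx": 0, "ty": 0, "tz": 0, "twist": 0.058, "fingers": 0},
    {"tx": 0, "ty": 0, "tz": 0, "twist": 0.058, "fingers": 0},
    {"tx": 0, "ty": 0, "tz": 0, "twist": 0.058, "fingers": 0},
    {"tx": 0, "ty": 0, "tz": 0, "twist": 0.058, "fingers": 0},
    {"tx": 0, "ty": 0, "tz": 0, "twist": 0.058, "fingers": 0},
  ],
)

```text
clock: 9.3
eef_pos: [512.7, -365.7, 105.0]
tool_rot: [-3.141, -0.001, 0.957]
force: [-0.1, 1.1, -1.8]
width: 24.6
gripper_force: 59.4
```

Request:
carry_out(
  moves=[
    {"tx": 0, "ty": 0, "tz": 0, "twist": 0.058, "fingers": 0},
    {"tx": 0, "ty": 0, "tz": 0, "twist": 0.058, "fingers": 0},
    {"tx": 0, "ty": 0, "tz": 0, "twist": 0.058, "fingers": 0},
    {"tx": 0, "ty": 0, "tz": 0, "twist": 0.058, "fingers": 0},
    {"tx": 0, "ty": 0, "tz": 0, "twist": 0.055, "fingers": 0},
    {"tx": 0, "ty": 0, "tz": 0, "twist": 0.042, "fingers": 0},
    {"tx": 0, "ty": 0, "tz": 0, "twist": 0, "fingers": 0},
  ],
)

```text
clock: 10.18
eef_pos: [512.9, -365.5, 104.8]
tool_rot: [-3.141, 0.0, -0.069]
force: [-0.3, -0.2, -2.5]
width: 24.8
gripper_force: 59.4
```

```bash
python3 -c "
from h import *
delta(440,-115,110,-4.3)"
```

```text
at [ 512.9 -365.5  104.8] yaw -3.9 j7 -0.87 F [-0.3 -0.2 -2.5] w 24.8 t 10.18
shift units tx,ty,tz [-0.2999 -0.8164 -0.0165] twist 0.002 (if turned first: [-0.305  -0.8146 -0.0173] )
```

Request:
carry_out(
  moves=[
    {"tx": -0.05, "ty": -0.15, "tz": -0.01, "twist": 0, "fingers": 0},
    {"tx": -0.06, "ty": -0.16, "tz": -0.01, "twist": 0, "fingers": 0},
    {"tx": -0.06, "ty": -0.16, "tz": 0, "twist": 0, "fingers": 0},
    {"tx": -0.06, "ty": -0.16, "tz": 0, "twist": 0, "fingers": 0},
    {"tx": -0.06, "ty": -0.15, "tz": 0, "twist": 0, "fingers": 0},
    {"tx": 0, "ty": -0.03, "tz": 0, "twist": 0, "fingers": 0},
    {"tx": 0, "ty": 0, "tz": 0, "twist": 0, "fingers": 0},
    {"tx": 0, "ty": 0, "tz": 0, "twist": 0, "fingers": 0},
  ],
)

```text
clock: 11.18
eef_pos: [444.1, -119.4, 110.9]
tool_rot: [3.141, -0.001, -0.072]
force: [-0.3, -0.0, -1.2]
width: 25.0
gripper_force: 59.7
```

```bash
python3 - <<'E'
from h import *
delta(440,-115,110,-4.3)
d=snap('wrist','w4'); cv2.imwrite('pics/w4b.png',cv2.resize(d['color'],(800,500),interpolation=cv2.INTER_CUBIC))
E
```

```text
at [ 444.1 -119.4  110.9] yaw -4.1 j7 -1.17 F [-0.3 -0.  -1.2] w 25.0 t 11.18
shift units tx,ty,tz [-0.0147 -0.0137  0.0031] twist 0.001 (if turned first: [-0.0147 -0.0136  0.0031] )
```

View pics/w4b.png

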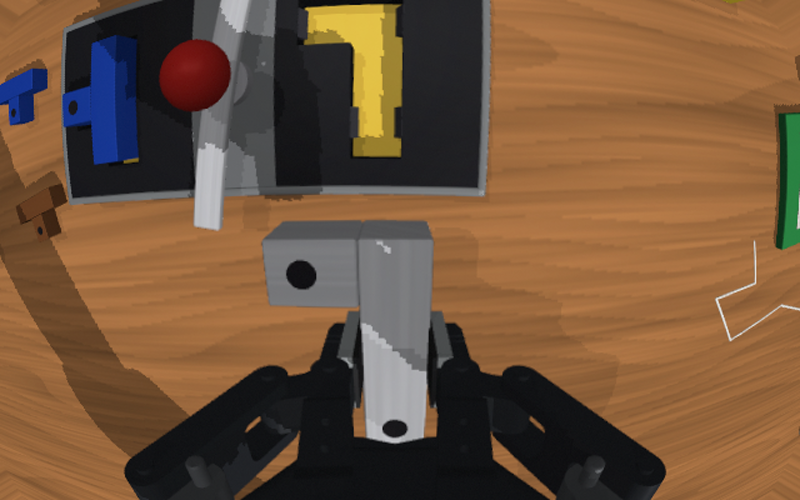

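Visible here: the empty L cutout's foam-top corners at (306,7), (402,5), (403,157), (352,157), (352,44) and (303,44); the ball at (195,75); and the held bracket's top corners at (262,240), (434,238), (270,305) and (358,305), all in this 1.25x picture.

```bash
python3 - <<'E'
from h import *
d=load('w4'); d['fish']=True
P=lambda l,z:[px2w(d,u*.8,v*.8,z) for u,v in l]
t,Rm=fit([(53,50),(53,-16),(-53,-16),(-53,16),(21,16),(21,50)],P([(306,7),(402,5),(403,157),(352,157),(352,44),(303,44)],32))
print('case centre from L:',t+Rm@[0,95])
print('rim corners',np.round(P([(487,193),(72,202)],32),1)[:,:2].tolist())
print('ball',P([(195,75)],81)[0].round(1))
s=ctrl.read_state(); print('now',s['eef_pos'].round(1),np.degrees(s['tool_rot'][2]))
fit([(50,47),(50,-13),(24,47),(24,13)],P([(262,240),(434,238),(270,305),(358,305)],s['eef_pos'][2]+11.5+28))
# key top at 53
fit([(45,13),(-45,13),(13,47),(-13,47)],P([(92,40),(92,163),(64,92),(64,127)],53))
E
```

```text
pose [ 558.3 -118. ] yaw -5.25 res [[-5.1, -2.6], [-4.6, 3.7], [3.7, 0.2], [3.2, -0.1], [0.9, 1.1], [1.9, -2.3]]
case centre from L: [566.9947767  -23.44445364]
rim corners [[481.9, -181.3], [508.9, 143.6]]
ball [568.6 -22.1  81. ]
now [ 443.9 -119.5  110.9] -4.151743390612806
pose [ 441.  -119.7] yaw -3.87 res [[-0.8, -0.6], [-0.4, 0.6], [0.3, -0.6], [1.0, 0.6]]
pose [577.2  69.8] yaw -5.63 res [[0.7, 1.4], [1.3, 2.4], [-0.8, -2.3], [-1.2, -1.5]]
```

```bash
python3 - <<'E'
from h import *
d=load('w4'); d['fish']=True
yaw=np.radians(-4.6); X=np.array([np.cos(yaw),np.sin(yaw)]); Y=np.array([-np.sin(yaw),np.cos(yaw)])
g=np.array([562.4,-118.7])
for n,u,v,z,ax,val in [('near',377,157,32,X,-53),('nearS',330,44,32,X,21),('far',355,6,12,X,53),('far32',355,6,32,X,53),('left',352,90,12,Y,16),('leftS',304,25,12,Y,50),('right12',402,80,12,Y,-16),('right32',402,80,32,Y,-16)]:
    w=px2w(d,u*.8,v*.8,z)[:2]; print(n,'offset of foam vs guess',round((w-g)@ax-val,1))
# yaw from straight edges
for a,b,z in [((70,202),(487,193),32),((403,150),(402,10),12),((352,104),(352,50),12)]:
    p,q=[px2w(d,k[0]*.8,k[1]*.8,z)[:2] for k in (a,b)]; print(np.degrees(np.arctan2(*(q-p)[::-1])))
c=d['color'][0:165,40:400]; cv2.imwrite('pics/c5.png',cv2.resize(c,None,fx=2.2,fy=2.2,interpolation=cv2.INTER_CUBIC))
E
```

```text
near offset of foam vs guess -0.8
nearS offset of foam vs guess -2.6
far offset of foam vs guess -3.1
far32 offset of foam vs guess -9.6
left offset of foam vs guess 3.2
leftS offset of foam vs guess 2.3
right12 offset of foam vs guess 2.2
right32 offset of foam vs guess 2.6
-94.78157600383983
-3.644291996566974
-4.198189012880198
```

```bash
python3 -c "
from h import *
delta(563.6,-116,28,-4.7)"
```

```text
at [ 443.9 -119.5  110.9] yaw -4.2 j7 -1.17 F [ 0.7  0.  -2.3] w 24.6 t 11.22
shift units tx,ty,tz [ 0.3968 -0.0406  0.2767] twist 0.003 (if turned first: [ 0.3967 -0.0442  0.2763] )
```

Request:
carry_out(
  moves=[
    {"tx": 0, "ty": 0, "tz": 0, "twist": 0.003, "fingers": 0},
    {"tx": 0.12, "ty": -0.015, "tz": 0, "twist": 0, "fingers": 0},
    {"tx": 0.14, "ty": -0.015, "tz": 0, "twist": 0, "fingers": 0},
    {"tx": 0.137, "ty": -0.014, "tz": 0, "twist": 0, "fingers": 0},
    {"tx": 0, "ty": 0, "tz": 0.1, "twist": 0, "fingers": 0},
    {"tx": 0, "ty": 0, "tz": 0.1, "twist": 0, "fingers": 0},
    {"tx": 0, "ty": 0, "tz": 0.07, "twist": 0, "fingers": 0},
    {"tx": 0, "ty": 0, "tz": 0, "twist": 0, "fingers": 0},
    {"tx": 0, "ty": 0, "tz": 0, "twist": 0, "fingers": 0},
  ],
)

```text
clock: 12.35
eef_pos: [563.6, -114.8, 30.3]
tool_rot: [3.141, -0.001, -0.081]
force: [-0.1, -0.3, -0.7]
width: 24.5
gripper_force: 59.6
```

```bash
python3 - <<'E'
from h import *
delta(563.6,-116,14,-4.7)
d=snap('wrist','w5'); cv2.imwrite('pics/c6.png',cv2.resize(d['color'][60:310,160:500],None,fx=2.35,fy=2.35,interpolation=cv2.INTER_CUBIC))
E
```

```text
at [ 563.6 -114.8   30.3] yaw -4.6 j7 -1.22 F [-0.1 -0.3 -0.7] w 24.5 t 12.35
shift units tx,ty,tz [0.0003 0.0039 0.0544] twist 0.0003 (if turned first: [0.0004 0.0039 0.0544] )
```

View pics/c6.png

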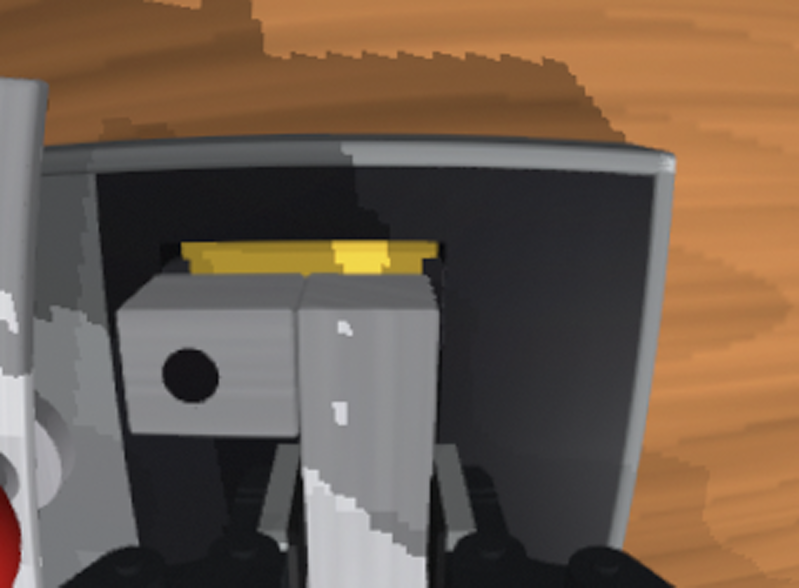

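```bash
python3 - <<'E'
from h import *
d=load('w5'); d['fish']=True; s=ctrl.read_state(); zb=s['eef_pos'][2]+11.5
P=lambda u,v,z:px2w(d,160+u/2.35,60+v/2.35,z)[:2]
yaw=np.radians(-4.6); X=np.array([np.cos(yaw),np.sin(yaw)]); Y=np.array([-np.sin(yaw),np.cos(yaw)]); g=s['eef_pos'][:2]
def rep(n,u,v,z,mx,my):
    w=P(u,v,z)-g; print(n,'origin est rel TCP (x,y):',None if mx is None else round(w@X-mx,1),None if my is None else round(w@Y-my,1))
rep('br top R',438,309,zb+28,50,-13); rep('br top L',118,312,zb+28,50,47); rep('br inner',298,436,zb+28,24,13); rep('br shortend',130,432,zb+28,24,47)
rep('br bot R',435,276,zb,50,-13)
rep('cut far R',437,242,12,53,-16); rep('cut far L',182,242,12,53,50)
rep('foam far R',655,174,32,70,-65); rep('foam far L',97,174,32,70,65)
a,b=P(655,174,32),P(97,174,32);print('foam width',np.linalg.norm(a-b),np.degrees(np.arctan2(-(b-a)[0],(b-a)[1])))
a,b=P(437,242,12),P(182,242,12);print('cut',np.linalg.norm(a-b),np.degrees(np.arctan2(-(b-a)[0],(b-a)[1])))
a,b=P(438,309,zb+28),P(118,312,zb+28);print('br',np.linalg.norm(a-b),np.degrees(np.arctan2(-(b-a)[0],(b-a)[1])))
E
```

```text
br top R origin est rel TCP (x,y): -4.1 0.5
br top L origin est rel TCP (x,y): -4.5 -1.5
br inner origin est rel TCP (x,y): -3.0 -0.0
br shortend origin est rel TCP (x,y): -2.9 -0.9
br bot R origin est rel TCP (x,y): -5.1 -1.6
cut far R origin est rel TCP (x,y): -6.7 -1.8
cut far L origin est rel TCP (x,y): -6.3 -2.4
foam far R origin est rel TCP (x,y): -2.4 -1.9
foam far L origin est rel TCP (x,y): -2.7 -2.9
foam width 128.97336487548608 -4.464135868580962
cut 65.42317607755344 -4.980308456232927
br 58.04715907651567 -4.20060927853909
```

Request:
carry_out(
  moves=[
    {"tx": 0, "ty": 0.005, "tz": 0, "twist": 0.002, "fingers": 0},
    {"tx": 0, "ty": 0, "tz": 0.02, "twist": 0, "fingers": 0},
    {"tx": 0, "ty": 0, "tz": 0.015, "twist": 0, "fingers": 0},
    {"tx": 0, "ty": 0, "tz": 0, "twist": 0, "fingers": 0},
  ],
)

```text
clock: 12.9
eef_pos: [562.5, -115.5, 18.7]
tool_rot: [-3.141, 0.001, -0.087]
force: [-0.1, -0.4, -1.5]
width: 24.7
gripper_force: 59.6
```

Request:
carry_out(
  moves=[
    {"tx": 0, "ty": 0, "tz": 0.01, "twist": 0, "fingers": 0},
    {"tx": 0, "ty": 0, "tz": 0.005, "twist": 0, "fingers": 0},
    {"tx": 0, "ty": 0, "tz": 0, "twist": 0, "fingers": 0},
  ],
)

```text
clock: 13.28
eef_pos: [563.0, -116.1, 14.7]
tool_rot: [3.141, -0.0, -0.087]
force: [1.0, -1.1, -1.4]
width: 24.7
gripper_force: 59.6
```

Request:
carry_out(
  moves=[
    {"tx": 0, "ty": 0, "tz": 0.008, "twist": 0, "fingers": 0},
    {"tx": 0, "ty": 0, "tz": 0, "twist": 0, "fingers": 0},
  ],
)

```text
clock: 13.52
eef_pos: [563.3, -116.1, 12.5]
tool_rot: [3.141, -0.001, -0.087]
force: [-0.5, -1.9, 0.9]
width: 24.6
gripper_force: 59.9
```

Request:
carry_out(
  moves=[
    {"tx": 0, "ty": 0, "tz": 0, "twist": 0, "fingers": 1},
    {"tx": 0, "ty": 0, "tz": 0, "twist": 0, "fingers": 1},
    {"tx": 0, "ty": 0, "tz": 0, "twist": 0, "fingers": 1},
    {"tx": 0, "ty": 0, "tz": 0, "twist": 0, "fingers": 1},
    {"tx": 0, "ty": 0, "tz": -0.08, "twist": 0, "fingers": 1},
    {"tx": 0, "ty": -0.02, "tz": -0.06, "twist": 0, "fingers": 0},
    {"tx": 0, "ty": 0, "tz": 0, "twist": 0, "fingers": 0},
    {"tx": 0, "ty": 0, "tz": 0, "twist": 0, "fingers": 0},
    {"tx": 0, "ty": 0, "tz": 0, "twist": 0, "fingers": 0},
    {"tx": 0, "ty": 0, "tz": 0, "twist": 0, "fingers": 0},
    {"tx": 0, "ty": 0, "tz": 0, "twist": 0, "fingers": 0},
  ],
)

```text
clock: 14.9
eef_pos: [563.3, -109.8, 54.0]
tool_rot: [3.142, 0.0, -0.087]
force: [0.1, -1.2, -0.6]
width: 0.0
gripper_force: 0.0
```

Request:
carry_out(
  moves=[
    {"tx": 0, "ty": 0, "tz": 0.06, "twist": 0, "fingers": 0},
    {"tx": 0, "ty": 0, "tz": 0.02, "twist": 0, "fingers": 0},
    {"tx": 0, "ty": 0, "tz": 0, "twist": 0, "fingers": 0},
  ],
)

```text
clock: 15.28
eef_pos: [562.7, -109.7, 29.3]
tool_rot: [-3.141, 0.002, -0.087]
force: [0.0, 0.9, 0.7]
width: -0.1
gripper_force: 0.0
```

Request:
carry_out(
  moves=[
    {"tx": 0, "ty": 0, "tz": 0.01, "twist": 0, "fingers": 0},
    {"tx": 0, "ty": 0, "tz": 0.01, "twist": 0, "fingers": 0},
    {"tx": 0, "ty": 0, "tz": 0, "twist": 0, "fingers": 0},
  ],
)

```text
clock: 15.65
eef_pos: [563.5, -109.5, 24.2]
tool_rot: [-3.141, -0.0, -0.086]
force: [0.1, 0.6, 0.2]
width: -0.0
gripper_force: 0.0
```

Request:
carry_out(
  moves=[
    {"tx": 0, "ty": 0, "tz": 0.01, "twist": 0, "fingers": 0},
    {"tx": 0, "ty": 0, "tz": 0, "twist": 0, "fingers": 0},
  ],
)

```text
clock: 15.9
eef_pos: [563.6, -109.6, 21.2]
tool_rot: [-3.142, -0.0, -0.086]
force: [0.8, 1.0, 0.7]
width: -0.1
gripper_force: 0.2
```

Request:
carry_out(
  moves=[
    {"tx": 0, "ty": 0, "tz": 0.008, "twist": 0, "fingers": 0},
    {"tx": 0, "ty": 0, "tz": 0, "twist": 0, "fingers": 0},
  ],
)

```text
clock: 16.15
eef_pos: [563.6, -109.8, 19.4]
tool_rot: [-3.141, -0.0, -0.087]
force: [-1.0, 0.6, 7.1]
width: -0.4
gripper_force: 3.2
```

```bash
python3 - <<'E'
from h import *
delta(563.6,-110,14,-4.7)
d=snap('wrist','w6');s=snap('side','s6')
# numeric hint: bright-aluminium mask in side view
c=s['color'][150:250,300:420]
a=cv2.resize(c,None,fx=3.3,fy=3.3,interpolation=cv2.INTER_CUBIC)
w=cv2.resize(d['color'][40:320,140:520],(400,295))
im=np.zeros((330,800,3),np.uint8); im[:295,:400]=w; im[:330,402:798]=a; cv2.imwrite('pics/c7.png',im)
E
```

```text
at [ 563.6 -109.8   19.4] yaw -5.0 j7 -1.22 F [-1.   0.6  7.1] w -0.4 t 16.15
shift units tx,ty,tz [-0.      0.0007  0.0181] twist -0.0015 (if turned first: [-0.      0.0007  0.0181] )
```

Request:
carry_out(
  moves=[
    {"tx": 0, "ty": 0, "tz": 0.008, "twist": 0, "fingers": 0},
    {"tx": 0, "ty": 0, "tz": 0, "twist": 0, "fingers": 0},
  ],
)

```text
clock: 16.5
eef_pos: [563.7, -109.8, 19.3]
tool_rot: [-3.141, -0.001, -0.087]
force: [-5.0, 2.0, 26.9]
width: -0.1
gripper_force: 13.1
```

Request:
carry_out(
  moves=[
    {"tx": 0, "ty": 0, "tz": 0.006, "twist": 0, "fingers": 0},
    {"tx": 0, "ty": 0, "tz": 0, "twist": 0, "fingers": 0},
  ],
)

```text
clock: 16.75
eef_pos: [563.7, -109.8, 19.2]
tool_rot: [-3.14, -0.002, -0.087]
force: [-9.1, 3.3, 40.9]
width: -0.3
gripper_force: 20.4
```

Request:
carry_out(
  moves=[
    {"tx": 0, "ty": 0, "tz": -0.15, "twist": 0, "fingers": 0},
    {"tx": 0, "ty": 0, "tz": -0.18, "twist": 0, "fingers": 0},
    {"tx": 0, "ty": 0, "tz": 0, "twist": 0, "fingers": 0},
  ],
)

```text
clock: 17.12
eef_pos: [566.5, -110.8, 117.5]
tool_rot: [3.141, -0.008, -0.087]
force: [0.0, -0.1, -0.5]
width: -0.1
gripper_force: 0.0
```

```bash
python3 -c "
from h import *
delta(576,79.5,40,-4.7)"
```

```text
at [ 566.5 -110.8  117.5] yaw -5.0 j7 -1.26 F [ 0.  -0.1 -0.5] w -0.1 t 17.12
shift units tx,ty,tz [-0.0255 -0.635   0.2576] twist -0.0016 (if turned first: [-0.0203 -0.6348  0.2584] )
```

Request:
carry_out(
  moves=[
    {"tx": -0.01, "ty": -0.13, "tz": 0, "twist": 0, "fingers": 0},
    {"tx": 0, "ty": -0.17, "tz": 0, "twist": 0, "fingers": 0},
    {"tx": 0, "ty": -0.17, "tz": 0, "twist": 0, "fingers": 0},
    {"tx": 0, "ty": -0.13, "tz": 0, "twist": 0, "fingers": 0},
    {"tx": 0, "ty": -0.032, "tz": 0, "twist": 0, "fingers": 0},
    {"tx": 0, "ty": 0, "tz": 0.1, "twist": 0, "fingers": 0},
    {"tx": 0, "ty": 0, "tz": 0.12, "twist": 0, "fingers": 0},
    {"tx": 0, "ty": 0, "tz": 0, "twist": 0, "fingers": 0},
    {"tx": 0, "ty": 0, "tz": 0, "twist": 0, "fingers": 0},
  ],
)

```text
clock: 18.25
eef_pos: [577.4, 78.2, 48.3]
tool_rot: [3.141, -0.001, -0.088]
force: [1.2, 0.4, -0.3]
width: 0.1
gripper_force: 0.0
```

```bash
python3 -c "
from h import *
delta(576,79.5,34,-4.7)"
```

```text
at [577.4  78.2  48.3] yaw -5.0 j7 -1.53 F [ 1.2  0.4 -0.3] w 0.1 t 18.25
shift units tx,ty,tz [-0.005  -0.0038  0.0476] twist -0.0019 (if turned first: [-0.0049 -0.0038  0.0476] )
```

Good position over the key. I'll press it down in steps; I expect the lips at TCP ≈32 and home at ≈19.5.

Request:
carry_out(
  moves=[
    {"tx": -0.004, "ty": -0.003, "tz": 0.04, "twist": 0, "fingers": 0},
    {"tx": 0, "ty": 0, "tz": 0.015, "twist": 0, "fingers": 0},
    {"tx": 0, "ty": 0, "tz": 0, "twist": 0, "fingers": 0},
  ],
)

```text
clock: 18.62
eef_pos: [575.8, 80.3, 31.2]
tool_rot: [3.142, -0.0, -0.087]
force: [0.2, 0.6, 0.7]
width: -0.2
gripper_force: 0.0
```

Request:
carry_out(
  moves=[
    {"tx": 0, "ty": 0, "tz": 0.008, "twist": 0, "fingers": 0},
    {"tx": 0, "ty": 0, "tz": 0.008, "twist": 0, "fingers": 0},
    {"tx": 0, "ty": 0, "tz": 0, "twist": 0, "fingers": 0},
  ],
)

```text
clock: 19.0
eef_pos: [576.6, 82.5, 27.3]
tool_rot: [-3.139, -0.002, -0.085]
force: [-0.6, 2.8, 6.1]
width: 0.2
gripper_force: 2.8
```

Request:
carry_out(
  moves=[
    {"tx": 0, "ty": 0, "tz": -0.05, "twist": 0, "fingers": 0},
    {"tx": 0, "ty": 0.012, "tz": 0, "twist": 0, "fingers": 0},
    {"tx": 0, "ty": 0, "tz": 0.03, "twist": 0, "fingers": 0},
    {"tx": 0, "ty": 0, "tz": 0.01, "twist": 0, "fingers": 0},
    {"tx": 0, "ty": 0, "tz": 0, "twist": 0, "fingers": 0},
  ],
)

```text
clock: 19.62
eef_pos: [574.9, 76.7, 28.7]
tool_rot: [3.141, 0.001, -0.087]
force: [0.6, -0.4, -0.0]
width: -0.1
gripper_force: 0.0
```

Request:
carry_out(
  moves=[
    {"tx": 0, "ty": 0, "tz": 0.008, "twist": 0, "fingers": 0},
    {"tx": 0, "ty": 0, "tz": 0, "twist": 0, "fingers": 0},
  ],
)

```text
clock: 19.88
eef_pos: [575.6, 76.4, 27.0]
tool_rot: [3.141, -0.0, -0.087]
force: [-1.0, -1.0, -0.8]
width: -0.1
gripper_force: 0.4
```

Request:
carry_out(
  moves=[
    {"tx": 0, "ty": 0, "tz": 0.008, "twist": 0, "fingers": 0},
    {"tx": 0, "ty": 0, "tz": 0, "twist": 0, "fingers": 0},
  ],
)

```text
clock: 20.12
eef_pos: [575.5, 76.5, 24.5]
tool_rot: [3.141, -0.0, -0.087]
force: [1.0, -1.0, 1.1]
width: 0.1
gripper_force: 0.7
```

Request:
carry_out(
  moves=[
    {"tx": 0, "ty": 0, "tz": 0.008, "twist": 0, "fingers": 0},
    {"tx": 0, "ty": 0, "tz": 0, "twist": 0, "fingers": 0},
  ],
)

```text
clock: 20.38
eef_pos: [575.5, 76.7, 22.0]
tool_rot: [3.142, -0.0, -0.087]
force: [0.1, -1.2, 1.5]
width: 0.1
gripper_force: 0.8
```

Request:
carry_out(
  moves=[
    {"tx": 0, "ty": 0, "tz": 0.008, "twist": 0, "fingers": 0},
    {"tx": 0, "ty": 0, "tz": 0, "twist": 0, "fingers": 0},
  ],
)

```text
clock: 20.62
eef_pos: [575.5, 77.0, 19.6]
tool_rot: [-3.141, -0.0, -0.087]
force: [0.2, -1.1, 2.3]
width: -0.1
gripper_force: 0.8
```

Request:
carry_out(
  moves=[
    {"tx": 0, "ty": 0, "tz": 0.006, "twist": 0, "fingers": 0},
    {"tx": 0, "ty": 0, "tz": 0, "twist": 0, "fingers": 0},
  ],
)

```text
clock: 20.88
eef_pos: [575.6, 77.0, 19.4]
tool_rot: [-3.141, -0.0, -0.087]
force: [-2.5, -1.9, 15.4]
width: 0.5
gripper_force: 7.3
```

Request:
carry_out(
  moves=[
    {"tx": 0, "ty": 0, "tz": 0.01, "twist": 0, "fingers": 0},
    {"tx": 0, "ty": 0, "tz": 0, "twist": 0, "fingers": 0},
    {"tx": 0, "ty": 0, "tz": -0.15, "twist": 0, "fingers": 0},
    {"tx": 0, "ty": 0, "tz": -0.18, "twist": 0, "fingers": 0},
    {"tx": -0.13, "ty": 0.11, "tz": -0.08, "twist": 0, "fingers": 1},
    {"tx": -0.15, "ty": 0.11, "tz": 0, "twist": 0, "fingers": 1},
    {"tx": -0.15, "ty": 0.11, "tz": 0, "twist": 0, "fingers": 1},
    {"tx": 0, "ty": 0, "tz": 0, "twist": 0, "fingers": 1},
    {"tx": 0, "ty": 0, "tz": 0, "twist": 0, "fingers": 1},
  ],
)

```text
clock: 22.0
eef_pos: [439.4, -9.8, 138.2]
tool_rot: [-3.141, -0.001, -0.086]
force: [0.8, -0.7, 0.6]
width: 85.3
gripper_force: 0.0
```

```bash
python3 - <<'E'
from h import *
delta(567,-22,30,75)
d=snap('wrist','w8'); cv2.imwrite('pics/c8.png',cv2.resize(d['color'][0:300,60:490],None,fx=1.85,fy=1.85,interpolation=cv2.INTER_CUBIC))
E
```

```text
at [439.4  -9.8 138.2] yaw -4.9 j7 -1.41 F [ 0.8 -0.7  0.6] w 85.3 t 22.0
shift units tx,ty,tz [0.4266 0.0045 0.3612] twist -0.444 (if turned first: [0.0707 0.4213 0.3606] )
```

View pics/c8.png

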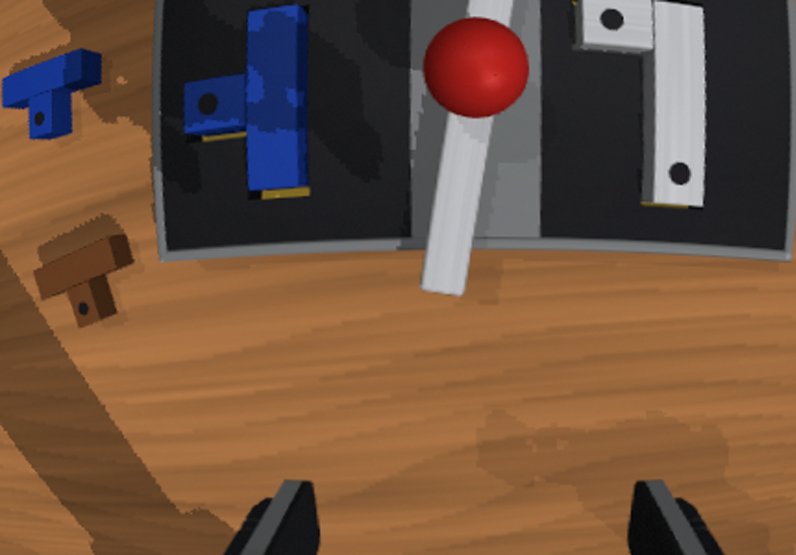

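Both parts look seated: bracket corners at about (704,206), (655,205) and (653,50); key bar corners at about (248,190), (302,187) and (250,8); ball at (476,67). I'll check level and seating numerically.

```bash
python3 - <<'E'
from h import *
d=load('w8'); d['fish']=True
P=lambda u,v,z:px2w(d,60+u/1.85,v/1.85,z)
for z in (40,45):
    print(z); b=fit([(-50,-13),(-50,13),(24,13),(24,47)],[P(704,206,z),(P(655,205,z)),P(653,49,z),P(584,47,z)])
    k=fit([(-45,13),(-45,-13),(-13,47),(-13,13),(45,13),(13,47)],[P(248,190,z),P(304,187,z),P(184,133,z),P(247,127,z),P(248,8,z),P(184,82,z)])
    print('key in bracket frame',b[1].T@(k[0]-b[0]))
hsv=cv2.cvtColor(d['color'],cv2.COLOR_BGR2HSV); m=(((hsv[...,0]<8)|(hsv[...,0]>172))&(hsv[...,1]>170)&(hsv[...,2]>40)).astype(np.uint8)
n,l,st,c=cv2.connectedComponentsWithStats(m); i=1+st[1:,4].argmax(); print('ball',st[i],c[i],px2w(d,*c[i],81).round(1))
print('rim near corners',P(163,258,32).round(1),P(790,256,32).round(1))
print('bar end mid',P(443,293,51).round(1))
E
```

```text
40
pose [ 559.  -116.2] yaw -3.86 res [[0.7, 0.8], [-0.1, -0.1], [0.5, 0.3], [-1.2, -1.0]]
pose [578.   71.5] yaw -4.39 res [[0.4, 0.7], [-0.6, -1.4], [0.3, 0.3], [-1.3, 0.3], [0.9, 0.0], [0.2, 0.1]]
key in bracket frame [  6.37991529 188.60781177]
45
pose [ 558.5 -114.6] yaw -3.86 res [[1.5, 1.3], [0.6, -0.1], [-0.2, 0.3], [-1.9, -1.5]]
pose [577.1  69.5] yaw -4.39 res [[1.1, 0.8], [0.2, -0.8], [0.3, -0.2], [-1.2, 0.4], [-0.2, 0.2], [-0.3, -0.4]]
key in bracket frame [  6.18996133 184.89135435]
ball [ 289   10   57   53 2364] [316.86717428  36.06852792] [568.9 -21.3  81. ]
rim near corners [508.8 146.   32. ] [ 482.6 -178.6   32. ]
bar end mid [477.1   0.7  51. ]
```

Request:
carry_out(
  moves=[
    {"tx": 0, "ty": 0, "tz": 0, "twist": -0.055, "fingers": 1},
    {"tx": 0, "ty": 0, "tz": 0, "twist": -0.055, "fingers": 1},
    {"tx": 0, "ty": 0, "tz": 0, "twist": -0.055, "fingers": 1},
    {"tx": 0, "ty": 0, "tz": 0, "twist": -0.055, "fingers": 1},
    {"tx": 0, "ty": 0, "tz": 0, "twist": -0.055, "fingers": 1},
    {"tx": 0, "ty": 0, "tz": 0, "twist": -0.055, "fingers": 1},
    {"tx": 0, "ty": 0, "tz": 0, "twist": -0.055, "fingers": 1},
    {"tx": 0, "ty": 0, "tz": 0, "twist": -0.055, "fingers": 1},
    {"tx": 0, "ty": 0, "tz": 0, "twist": 0, "fingers": 1},
  ],
)

```text
clock: 23.18
eef_pos: [439.5, -9.8, 137.8]
tool_rot: [3.141, -0.001, 1.295]
force: [0.1, 0.2, 0.2]
width: 85.4
gripper_force: 0.0
```

```bash
python3 -c "
from h import *
delta(568.3,-22,37,75)"
```

```text
at [439.5  -9.8 137.8] yaw 74.2 j7 -0.41 F [0.1 0.2 0.2] w 85.4 t 23.18
shift units tx,ty,tz [0.0773 0.424  0.3362] twist -0.0045 (if turned first: [0.0717 0.4251 0.336 ] )
```

Request:
carry_out(
  moves=[
    {"tx": 0.027, "ty": 0.14, "tz": 0, "twist": 0, "fingers": 1},
    {"tx": 0.027, "ty": 0.15, "tz": 0, "twist": 0, "fingers": 1},
    {"tx": 0.023, "ty": 0.134, "tz": 0, "twist": 0, "fingers": 1},
    {"tx": 0, "ty": 0, "tz": 0.06, "twist": 0, "fingers": 1},
    {"tx": 0, "ty": 0, "tz": 0.1, "twist": 0, "fingers": 1},
    {"tx": 0, "ty": 0, "tz": 0.1, "twist": 0, "fingers": 1},
    {"tx": 0, "ty": 0, "tz": 0.076, "twist": 0, "fingers": 1},
    {"tx": 0, "ty": 0, "tz": 0, "twist": 0, "fingers": 1},
    {"tx": 0, "ty": 0, "tz": 0, "twist": 0, "fingers": 1},
  ],
)

```text
clock: 24.3
eef_pos: [568.0, -22.6, 37.8]
tool_rot: [3.14, -0.0, 1.295]
force: [-0.0, 0.7, 0.5]
width: 85.4
gripper_force: 0.0
```

```bash
python3 -c "
from h import *
delta(568.3,-22,37,75)"
```

```text
at [568.  -22.6  37.8] yaw 74.2 j7 -0.39 F [-0.   0.7  0.5] w 85.4 t 24.3
shift units tx,ty,tz [0.0022 0.0006 0.0025] twist -0.0045 (if turned first: [0.0022 0.0006 0.0025] )
```

Request:
carry_out(
  moves=[
    {"tx": 0, "ty": 0, "tz": 0, "twist": 0, "fingers": 0},
    {"tx": 0, "ty": 0, "tz": 0, "twist": 0, "fingers": 0},
    {"tx": 0, "ty": 0, "tz": 0, "twist": 0, "fingers": 0},
    {"tx": 0, "ty": 0, "tz": 0, "twist": 0, "fingers": 0},
    {"tx": 0, "ty": 0, "tz": 0, "twist": 0, "fingers": 0},
    {"tx": 0, "ty": 0, "tz": 0, "twist": 0, "fingers": 0},
  ],
)

```text
clock: 25.05
eef_pos: [568.3, -23.2, 38.4]
tool_rot: [3.139, -0.001, 1.295]
force: [0.3, -0.4, 6.0]
width: 37.7
gripper_force: 59.4
```

Request:
carry_out(
  moves=[
    {"tx": 0, "ty": 0, "tz": 0, "twist": 0.02, "fingers": 0},
    {"tx": 0, "ty": 0, "tz": 0, "twist": 0.03, "fingers": 0},
    {"tx": 0, "ty": 0, "tz": 0, "twist": 0.03, "fingers": 0},
    {"tx": 0, "ty": 0, "tz": 0, "twist": 0.03, "fingers": 0},
    {"tx": 0, "ty": 0, "tz": 0, "twist": 0.03, "fingers": 0},
    {"tx": 0, "ty": 0, "tz": 0, "twist": 0.03, "fingers": 0},
    {"tx": 0, "ty": 0, "tz": 0, "twist": 0.03, "fingers": 0},
    {"tx": 0, "ty": 0, "tz": 0, "twist": 0, "fingers": 0},
  ],
)

```text
clock: 26.05
eef_pos: [567.5, -22.7, 38.4]
tool_rot: [3.141, -0.001, 0.666]
force: [-2.2, 0.2, 6.7]
width: 37.7
gripper_force: 59.5
```

```bash
python3 - <<'E'
from h import *
s=ctrl.read_state(); print(s['torque'].round(2),s['force'].round(1),s['width'],np.degrees(s['tool_rot'][2]))
def bar(fn):
    d=load(fn); c=np.array([568.5,-22.5])
    g=d['color'].astype(int)
    for r in (60,75,88):
        best=[]
        for a in range(0,360,3):
            w=c+r*np.array([np.cos(np.radians(a)),np.sin(np.radians(a))]); u,v=w2px(d,[*w,51]); px=g[int(round(v)),int(round(u))]
            if px.min()>110 and px.max()-px.min()<25: best.append(a)
        print(fn,r,best)
snap('top','t1'); snap('side','s9')
for f in ('top0','t1','side0','s9'): bar(f)
E
```

```text
[-0.07  0.23 -0.11] [-2.2  0.2  6.7] 37.69635907229459 38.179773174477226
top0 60 [156, 159, 162, 165, 168, 171, 174, 177, 180, 183, 186, 189, 192, 195, 198, 201, 339, 342, 345, 348, 351]
top0 75 [159, 162, 165, 168, 171, 174, 342, 345, 348, 351]
top0 88 [159, 162, 165, 168, 342, 345, 348, 351]
t1 60 []
t1 75 [204, 210, 213, 216, 285, 288, 291, 294, 297, 300, 303, 306, 309, 312]
t1 88 [207, 213, 246, 249, 252, 255, 258, 261, 264, 267, 270, 273, 276, 279, 282, 285, 288, 291, 294, 297, 300, 306, 309, 312, 318, 327]
side0 60 [156, 159, 162, 165, 168, 171]
side0 75 [156, 159, 162, 165, 168, 171]
side0 88 [159, 162, 165, 168]
s9 60 [120, 123, 126, 129, 132, 135, 138, 141, 297, 300, 303, 306, 309, 312, 315, 318]
s9 75 [123, 126, 129, 132, 135, 231, 234, 237, 240, 243, 294, 297, 303, 306, 309, 312, 315, 318]
s9 88 [126, 129, 132, 135, 225, 228, 231, 243, 306, 309, 312, 315]
```

The bar has turned with the grip, about 35° so far. I'll turn the remaining ~46° or so.

Request:
carry_out(
  moves=[
    {"tx": 0, "ty": 0, "tz": 0, "twist": 0.03, "fingers": 0},
    {"tx": 0, "ty": 0, "tz": 0, "twist": 0.035, "fingers": 0},
    {"tx": 0, "ty": 0, "tz": 0, "twist": 0.035, "fingers": 0},
    {"tx": 0, "ty": 0, "tz": 0, "twist": 0.035, "fingers": 0},
    {"tx": 0, "ty": 0, "tz": 0, "twist": 0.035, "fingers": 0},
    {"tx": 0, "ty": 0, "tz": 0, "twist": 0.035, "fingers": 0},
    {"tx": 0, "ty": 0, "tz": 0, "twist": 0.03, "fingers": 0},
    {"tx": 0, "ty": 0, "tz": 0, "twist": 0.02, "fingers": 0},
    {"tx": 0, "ty": 0, "tz": 0, "twist": 0.01, "fingers": 0},
    {"tx": 0, "ty": 0, "tz": 0, "twist": 0, "fingers": 0},
  ],
)

```text
clock: 27.4
eef_pos: [568.6, -21.7, 38.5]
tool_rot: [-3.14, -0.003, -0.165]
force: [0.2, 2.0, 6.5]
width: 37.7
gripper_force: 60.2
```

```bash
cat >> h.py <<'E'
def bar(fn):
    d=load(fn); c=np.array([568.5,-22.5]); g=d['color'].astype(int)
    for r in (60,75,88):
        best=[]
        for a in range(0,360,2):
            w=c+r*np.array([np.cos(np.radians(a)),np.sin(np.radians(a))]); u,v=w2px(d,[*w,51]); px=g[int(round(v)),int(round(u))]
            if px.min()>110 and px.max()-px.min()<25: best.append(a)
        print(fn,r,best)
E
python3 - <<'E'
from h import *
s=ctrl.read_state(); print(s['torque'].round(2),s['force'].round(1),s['width'],np.degrees(s['tool_rot'][2]))
snap('side','s10'); bar('s10')
E
```

```text
[ 0.27 -0.08 -0.13] [0.2 2.  6.5] 37.73315254288254 -9.447978003895395
s10 60 [78, 80, 82, 84, 86, 88, 90, 92, 94, 96, 306, 308]
s10 75 [80, 82, 84, 86, 88, 90, 92, 94, 230, 232, 234, 236, 238, 240, 242, 244, 246, 248, 250, 252, 254, 256, 258, 260]
s10 88 [82, 84, 86, 88, 90, 92, 226, 228, 230, 232, 242, 244, 246, 248, 250, 258, 260, 262, 264]
```

Request:
carry_out(
  moves=[
    {"tx": 0, "ty": 0, "tz": 0, "twist": 0.012, "fingers": 0},
    {"tx": 0, "ty": 0, "tz": 0, "twist": 0, "fingers": 0},
    {"tx": 0, "ty": 0, "tz": 0, "twist": 0, "fingers": 1},
    {"tx": 0, "ty": 0, "tz": 0, "twist": 0, "fingers": 1},
    {"tx": 0, "ty": 0, "tz": 0, "twist": 0, "fingers": 1},
    {"tx": 0, "ty": 0, "tz": 0, "twist": 0, "fingers": 1},
    {"tx": 0, "ty": 0, "tz": 0, "twist": 0, "fingers": 1},
    {"tx": 0, "ty": 0, "tz": -0.1, "twist": 0, "fingers": 1},
    {"tx": 0, "ty": 0, "tz": -0.18, "twist": 0, "fingers": 1},
    {"tx": 0, "ty": 0, "tz": -0.18, "twist": 0, "fingers": 1},
    {"tx": -0.19, "ty": 0, "tz": 0, "twist": 0, "fingers": 1},
    {"tx": -0.19, "ty": 0, "tz": 0, "twist": 0, "fingers": 1},
  ],
)

```text
clock: 28.95
eef_pos: [454.6, 0.2, 175.8]
tool_rot: [-3.141, -0.002, -0.203]
force: [-0.2, 0.4, 0.9]
width: 85.3
gripper_force: 0.0
```

```bash
python3 - <<'E'
from h import *
s=ctrl.read_state(); print(s['force'].round(1),s['width'],s['eef_pos'].round(1),s['clock'])
snap('side','s11'); bar('s11'); snap('top','t11'); bar('t11')
# bystanders: unchanged pixels between first and last side view
a,b=load('side0')['color'].astype(int),load('s11')['color'].astype(int)
for n,(u,v) in dict(eyepiece=(364,336),dropper=(252,232),stain=(287,170),cup=(235,253),box=(324,142),counter=(246,325)).items():
    print(n,abs(a-b)[v-10:v+10,u-10:u+10].mean().round(1))
E
```

```text
[-0.2  0.4  0.9] 85.31541944301892 [4.546e+02 2.000e-01 1.758e+02] 28.95
s11 60 [78, 80, 82, 84, 86, 88, 90, 92, 94, 96, 298, 300, 302, 304, 306, 308]
s11 75 [80, 82, 88, 90, 92, 230, 232, 234, 236, 238, 240, 242, 244, 246, 248, 250, 252, 254, 256, 258, 260, 292, 294, 296, 298]
s11 88 [226, 228, 230, 232, 234, 236, 242, 244, 246, 248, 250, 256, 258, 260, 262, 264, 266, 286, 288, 290, 292, 294]
t11 60 [0, 2, 4, 6, 8, 10, 12, 14, 16, 18, 20, 72, 74, 76, 78, 80, 82, 84, 86, 88, 90, 92, 128, 132, 134, 148, 150, 158, 160, 164, 166, 170, 172, 176, 178, 258, 260, 262, 264, 266, 268, 270, 272, 274, 276, 288, 290, 292, 294, 296, 298, 300, 302, 304, 330, 332, 334, 336, 338, 340, 342, 344, 346, 348, 350, 352, 354, 356, 358]
t11 75 [12, 14, 16, 76, 78, 80, 82, 84, 86, 88, 260, 262, 264, 266, 268, 270, 272, 274, 276, 284, 286, 288, 290, 292, 294, 298, 300, 302, 304, 306, 338, 340, 342, 348, 350]
t11 88 [78, 80, 82, 84, 86, 88, 174, 176, 178, 180, 182, 184, 244, 246, 248, 250, 252, 254, 256, 258, 260, 262, 264, 266, 268, 270, 272, 274, 276, 278, 280, 282, 284, 286, 288, 290, 292, 294, 296, 298, 300]
eyepiece 7.1
dropper 2.2
stain 2.8
cup 2.4
box 2.3
counter 2.5
```

```bash
python3 -c "
from cell import job
print(job.finish_job())"
```

```text
the job is handed in; nothing more can be done
None
```

I pressed the bracket and the key home, turned the keeper bar closed across both, left the other things in place and handed the job in at about 29 s; the hand-in returned no verdict.

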